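# Fit a bit in the glass grinder's chuck

### The arm

A 6-joint arm with a two-finger parallel gripper is mounted at the origin on the work surface. World frame = base frame: x ahead of the robot, y to its left, z up, the work surface at z = 0. Lengths are in m, angles in degrees, forces in N, time in s.
With the tool pointing down it reaches from about 0.3 to 0.75 m from the base axis. Payload 8.5 kg.
Tool frame: the origin (TCP) lies midway between the tips of the shut fingers; the grasp point (between the pads) lies 19 mm behind it (env.grasp_offset is the distance from the TCP to the grasp point, in m); z points along the fingers, y is the line along which they close (so a half turn about z gives the same grasp; the last joint's range is limited). The gripper opens to 85 mm and grips with 20 to 120 N. Pads are 22 mm wide; open, the fingers measure 114 mm over their backs; the gripper's body (76 mm by 85 mm) begins 54 mm behind the grasp point. The pads swing forward as they close: fully open they stand 13 mm farther back than shut.
Start: joints at [54.872, 21.807, 74.336, -0, 83.858, -12.336], TCP at [0.213, 0.507, 0.231] pointing down, gripper open.
Joint ranges: [-178.18, 178.18], [-50.72, 133.34], [12.68, 142.11], [-81.47, 261.47], [9.98, 163.14], [-165.26, 165.26]. Speed limits (degrees/s): [136.94, 136.94, 180, 180, 180, 180].

### API

Orientations are given as a 3x3 rotation matrix whose columns are the frame's x, y, z axes.
In Python, from rig import env gives the robot as it stands.
- The arm moves only by the tool servo_tool, never from a script. Its argument "deltas" is text: rows parted by semicolons, each of 7 numbers parted by spaces: the opening, from 0 (shut) to 1 (fully open), then the shift along the tool's x, y, z in mm, then the turn, a rotation vector about the tool's x, y, z in rad. A call has 1 to 8 rows; each row shifts and turns the commanded pose from where the row before left it, along the tool's axes as they then stand; what a row does not reach is not made up. A row lasts 1/12 s, in which the tool goes at most 41.7 mm and 7.16 degrees, less where a joint would pass 70% of its speed; a pose out of reach is approached as far as the arm can. A call is refused whole if a number of a shift passes 41.7 or a number of a turn 0.125, either way. A call with a gripper value outside its range is refused whole. The fingers move at their own pace and stop on an object; "newtons" is the grip in N (left out, the last holds). Time passes only in rows, so rows that do not move let the fingers close. It gives the time, the measured TCP pose, the force, the opening and the grip force at its end, in the units of the state.
- env.observe(): the state, without advancing time (a new reading comes with each control period).
- env.get_image(name): name is "scene" or "top"; returns a dict with "img" (400x640x3 uint8, red, green, blue), "depth" (400x640 float32, m along the optical axis (not along the pixel's ray), 0 where there is no reading), "camera_matrix" (3x3 intrinsics, pixels), "D" ([k1, k2, p1, p2, k3] as OpenCV has them; the pictures are not rectified), "world_to_cam" (4x4, takes a point from world to camera coordinates). Camera axes: x right, y down, z forward; pixel columns grow to the right and rows downward; lengths in m; the calibration is good to about 2 mm. A picture is of the moment at which its call begins.
- env.close_job(): hands the job in; it is judged then, once.
Trained networks look in a picture, given as the dict that the camera call returned (one of the last four; its "shot" number tells which), for a name from the list of things; names that differ only in an ending like _2 or _b are one class to them, and where a whole thing is asked for, a point or a joint stands for the part that bears it (a point fixed in the world has none). Each returns a list of dicts, best first, with "conf" (0 to 1); they miss things now and then, are a little off and sometimes report something else, mostly with a low value. They report only what shows in the picture. A call takes as long as a camera call.
- env.spot_in(name, picture): "bbox" ([centre column, centre row, width, height] in pixels, round what is visible of it).
- env.spot_point(name, picture): "uv" ([column, row] in pixels: a listed point, or the origin of a listed thing).
The state is a dict: "time_s": time; "q": joint angles; "qvel": joint speeds; "joint_efforts": joint torques, N m; "position": TCP position; "tool_rot": TCP orientation; "ft_force": force on the tool from outside, world axes, zero at the start; "wrist_torque": the same for the moment, N m; "grip_width": finger opening in m; "gripper_force": force on a finger pad.
Only numpy, scipy, OpenCV 4.12 (cv2) and the standard library are available. Lean on these libraries where they do the work, as an engineer would, in place of code of your own. Each camera call takes 0.05 s, during which the arm holds its last target. There are 200 camera calls.

### The job

Get the bench glass grinder ready: first turn its speed dial back until the white pointer line stands at the red zero mark. Then take the blue-banded bit out of the wooden rack, lower it shank first into the open chuck until it stands on the bottom (do not drop it in), and turn the chuck sleeve clockwise, seen from above, until the three jaws hold the bit firmly and upright. Leave the dial at zero, and leave the other two bits, the solder spool and the pliers where they are.

Things in the scene. Friction and masses are not known exactly. Their poses are not given: they have to be found in the camera images.
- grinder: bench glass grinder, fixed: blue housing with white top, 250 x 240 x 85 mm, origin under its centre, x axis away from the robot at yaw 0. Chuck axis at local (25, 45) mm, dial axis at local (-55, -65) mm, both vertical; top face 85 mm above the table
- chuck_top (a point): point on the chuck's axis at the height of the sleeve's top rim, 125 mm above the table. The sleeve is a knurled dark steel ring, 48 mm outer and 34 mm inner diameter, 33 mm high (92 to 125 mm above the table), gripped from above with the bit between the fingers; a fitted bit stands 31 mm above the rim
- chuck_seat (a point): point on the chuck's axis at the bottom of the bore, 40 mm below the sleeve's rim, 85 mm above the table: where the foot of the fitted bit stands
- chuck_sleeve (a joint): turn of the chuck sleeve, rad, 0 = jaws fully open, growing clockwise seen from above, up to 2.0; each jaw face stands 8.0 mm minus 2.4 mm per rad from the axis, so the jaws touch a 10 mm shank at about 1.25 and grip it firmly some 0.2 to 0.4 rad later. Stiff (0.2 N m), stays where it is left; starts nearly open
- jaw_a: one of the three brass chuck jaws (block 12 x 14 x 17 mm) inside the sleeve, origin on the chuck axis 20 mm above the bore bottom; slides radially inward as the sleeve turns, its x axis points outward through its block
- jaw_b: one of the three brass chuck jaws (block 12 x 14 x 17 mm) inside the sleeve, origin on the chuck axis 20 mm above the bore bottom; slides radially inward as the sleeve turns, its x axis points outward through its block
- jaw_c: one of the three brass chuck jaws (block 12 x 14 x 17 mm) inside the sleeve, origin on the chuck axis 20 mm above the bore bottom; slides radially inward as the sleeve turns, its x axis points outward through its block
- speed_dial (a joint): angle of the speed dial, rad, 0 = white pointer line at the red zero mark, positive = pointer turned clockwise (seen from above) from the mark; range -2.2 to 2.2; the dial starts clockwise of zero
- dial_grip (a point): point on the dial's axis, 106 mm above the table, at the height to grip: the grip is a grey bar 42 mm long, 12 mm wide and 19 mm high (94 to 113 mm above the table) on a black disc of 48 mm; the point's x axis runs along the bar towards the end with the white pointer line. The red zero mark lies on the grinder's +x side of the dial
- rack: fixed wooden bit rack, 210 x 50 x 40 mm, origin under its centre, with three holes of 14 mm diameter, 35 mm deep, in a row along its x axis at -70, 0 and 70 mm
- bit_blue: the bit to fit: blue-banded diamond grinding bit, standing in a rack hole: steel shank 10 mm diameter and 45 mm long, blue band 17 mm diameter from 45 to 51 mm, dark steel head 20 mm diameter from 51 to 71 mm with a blue disc on top; origin at the centre of the shank's foot, z up along the bit; 60 g
- bit_yellow: to be left alone: yellow-banded diamond grinding bit, standing in a rack hole: steel shank 10 mm diameter and 45 mm long, yellow band 17 mm diameter from 45 to 51 mm, dark steel head 20 mm diameter from 51 to 71 mm with a yellow disc on top; origin at the centre of the shank's foot, z up along the bit; 60 g
- bit_red: to be left alone: red-banded diamond grinding bit, standing in a rack hole: steel shank 10 mm diameter and 45 mm long, red band 17 mm diameter from 45 to 51 mm, dark steel head 20 mm diameter from 51 to 71 mm with a red disc on top; origin at the centre of the shank's foot, z up along the bit; 60 g
- solder_spool: bystander: spool of solder standing upright, 54 mm diameter, 50 mm high, white flanges, origin under its centre
- pliers: bystander: pliers with black handles lying flat, 147 x 60 x 12 mm, origin under the middle, jaws towards its x axis

How it is judged (in metres and radians):
On the way, in this order (a step that is already met when the one before it is completed fails the run):
1. the speed dial reads zero (pointer within 0.12 rad of the mark) (value of joint speed_dial between -0.12 and 0.12 rad), for 0.2 s.
2. the blue bit stands on the bottom of the chuck's bore (z of bit_blue in the frame of chuck_seat between -0.004 and 0.004 m and horizontal distance between bit_blue and chuck_seat below 0.008 m), for 0.2 s.
3. all three jaws grip the bit upright and on the axis (z of bit_blue in the frame of chuck_seat between -0.004 and 0.004 m and contact force between each of jaw_a, jaw_b, jaw_c and bit_blue above 4 N and horizontal distance between bit_blue and chuck_seat below 0.002 m and angle between bit_blue's own z axis and vertical below 0.06 rad), for 0.2 s.
At the end, for the whole second after the job is handed in: The blue bit's foot is within 4 mm of the bore's bottom and within 2 mm of the chuck's axis, the bit is within 0.06 rad of upright and at rest, each jaw presses on it with more than 4 N, and the dial is within 0.12 rad of zero (all of step 1 and all of step 3 and linear speed of bit_blue below 0.02 m/s); the robot touches nothing.
It fails at once if the yellow bit is moved by more than 20 mm (distance of bit_yellow from where it was at the start of the episode above 0.02 m).
It fails at once if the red bit is moved by more than 20 mm (distance of bit_red from where it was at the start of the episode above 0.02 m).
It fails at once if the solder spool is moved by more than 20 mm (distance of solder_spool from where it was at the start of the episode above 0.02 m).
It fails at once if the pliers is moved by more than 20 mm (distance of pliers from where it was at the start of the episode above 0.02 m).
It fails at once if the blue bit is dropped (falls free, faster than 0.7 m/s) (linear speed of bit_blue above 0.7 m/s and contact force between bit_blue and anything else below 0.1 N).
It also fails if it takes over 67 s, if anything falls off the work surface, if the arm or the gripper's body presses on something with over 40 N, if the wrist force passes 120 N, or if a joint passes its speed limit or range.

## Working session

There is one attempt and no reset: what is moved stays moved. The work goes in short steps, Python scripts to look and compute and a tool call to move; the robot and the scene stay as the last step left them, time stands still between calls to the robot, and variables do not carry over. Pictures are saved under pics/ and viewed, at most 10 in all, crops included, and the job is handed in when it is done.

Besides the shell and the picture viewer there is one more tool, called after ">>>" as name(argument=value, ...) on one line, values as JSON. servo_tool: Moves the arm, as the interface text tells. Its arguments: {"type":"object","properties":{"deltas":{"type":"string"},"newtons":{"type":"number"}},"required":["deltas"]}

```bash
mkdir -p pics; ls; cat > h.py <<'E'
import numpy as np, cv2
from rig import env
def ray(p,uv):
    n=cv2.undistortPoints(np.array([[uv]],float),p["camera_matrix"],np.array(p["D"]))[0,0]
    T=np.linalg.inv(p["world_to_cam"]); d=T[:3,:3]@np.array([n[0],n[1],1.]); return T[:3,3],d
def atz(p,uv,z):
    o,d=ray(p,uv); return o+d*(z-o[2])/d[2]
def proj(p,X):
    W=p["world_to_cam"]; r,_=cv2.Rodrigues(W[:3,:3])
    return cv2.projectPoints(np.array([X],float),r,W[:3,3],p["camera_matrix"],np.array(p["D"]))[0][0,0]
def dep(p,uv):
    u,v=int(round(uv[0])),int(round(uv[1])); z=p["depth"][v,u]; o,d=ray(p,uv); return o+d*z
E
python3 - <<'E'
from h import *
for c in ("top","scene"):
    p=env.get_image(c); cv2.imwrite(f"pics/{c}0.png",p["img"][:,:,::-1])
    for n,z in (("grinder",0),("chuck_top",.125),("chuck_seat",.085),("dial_grip",.106),("rack",0),("bit_blue",.005),("bit_yellow",.005),("bit_red",.005),("solder_spool",0),("pliers",0)):
        for r in env.spot_point(n,p)[:2]: print(c,n,np.round(r["uv"],1),round(r["conf"],2),np.round(atz(p,r["uv"],z),4),np.round(dep(p,r["uv"]),3))
        if n.startswith("bit"):
            for r in env.spot_in(n,p)[:2]: print("  box",np.round(r["bbox"],1),round(r["conf"],2))
s=env.observe(); print(s["time_s"],s["position"],s["tool_rot"],env.grasp_offset)
E
```

```text
pics
top grinder [254.9 202.5] 0.85 [0.5608 0.168  0.    ] [0.547 0.155 0.086]
top chuck_top [233.4 182.5] 0.97 [0.5945 0.2091 0.125 ] [0.598 0.213 0.106]
top chuck_top [233.6 186.6] 0.51 [0.5833 0.2079 0.125 ] [0.584 0.209 0.121]
top chuck_seat [236.6 185.7] 0.63 [0.5939 0.2082 0.085 ] [0.586 0.2   0.125]
top dial_grip [277.2 211.8] 0.51 [0.5203 0.0903 0.106 ] [0.52  0.09  0.112]
top rack [254.5 200.1] 0.66 [0.5681 0.1695 0.    ] [0.554 0.156 0.084]
top rack [372.2 205.6] 0.65 [ 0.559 -0.184  0.   ] [ 0.553 -0.178  0.036]
top bit_blue [374.5 232.1] 0.45 [ 0.4791 -0.1896  0.005 ] [ 0.477 -0.184  0.036]
top bit_blue [455.8 230.7] 0.15 [ 0.4877 -0.4337  0.005 ] [ 0.487 -0.432  0.009]
  box [277.  212.6  15.6  16.3] 0.47
  box [380.1 229.1   8.1   9.9] 0.45
top bit_yellow [239.8 187.2] 0.6 [0.6055 0.2147 0.005 ] [0.582 0.191 0.124]
top bit_yellow [373.3 205. ] 0.44 [ 0.5601 -0.1865  0.005 ] [ 0.554 -0.18   0.042]
  box [377.  202.8   7.4   8.6] 0.52
top bit_red [371.6 181.7] 0.63 [ 0.6312 -0.1817  0.005 ] [ 0.623 -0.176  0.041]
top solder_spool [179.  214.8] 0.84 [0.5187 0.3938 0.    ] 
[... 723 characters left out ...]
79  0.038]
scene rack [165.8 216.3] 0.31 [ 0.4868 -0.4303  0.    ] [ 0.497 -0.427  0.009]
scene bit_blue [253.6 209.3] 0.51 [ 0.4774 -0.1952  0.005 ] [ 0.56  -0.186  0.078]
scene bit_yellow [254.2 228.4] 0.46 [ 0.5525 -0.1908  0.005 ] [ 0.626 -0.183  0.075]
scene bit_red [252.4 244.9] 0.47 [ 0.6119 -0.1931  0.005 ] [ 0.646 -0.189  0.04 ]
scene solder_spool [462.8 209.6] 0.83 [0.5063 0.3819 0.    ] [0.524 0.373 0.016]
scene pliers [165.2 216.5] 0.9 [ 0.4876 -0.4318  0.    ] [ 0.501 -0.427  0.012]
1.4 [0.21306161 0.50704017 0.2313189 ] [[-9.21912587e-01  3.87397963e-01 -1.44358027e-05]
 [ 3.87397963e-01  9.21912587e-01 -1.41788276e-06]
 [ 1.27592634e-05 -6.89956454e-06 -1.00000000e+00]] 0.0187
```

```bash
python3 - <<'E'
import cv2,numpy as np
t=cv2.imread("pics/top0.png");s=cv2.imread("pics/scene0.png")
a=cv2.resize(t[155:275,200:400],(800,480),interpolation=cv2.INTER_CUBIC)
cv2.imwrite("pics/t1.png",a)
b=cv2.resize(s[150:290,220:460],(800,467),interpolation=cv2.INTER_CUBIC)
cv2.imwrite("pics/s1.png",b)
E
```

```text
(no output)
```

View pics/t1.png

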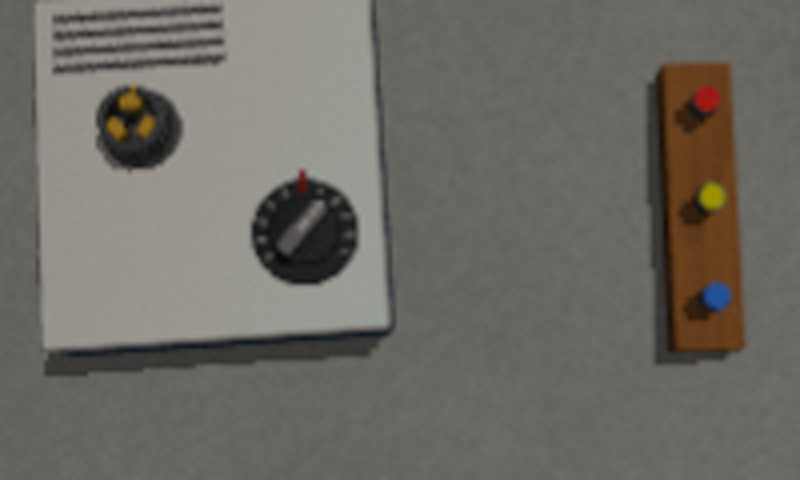

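View pics/s1.png

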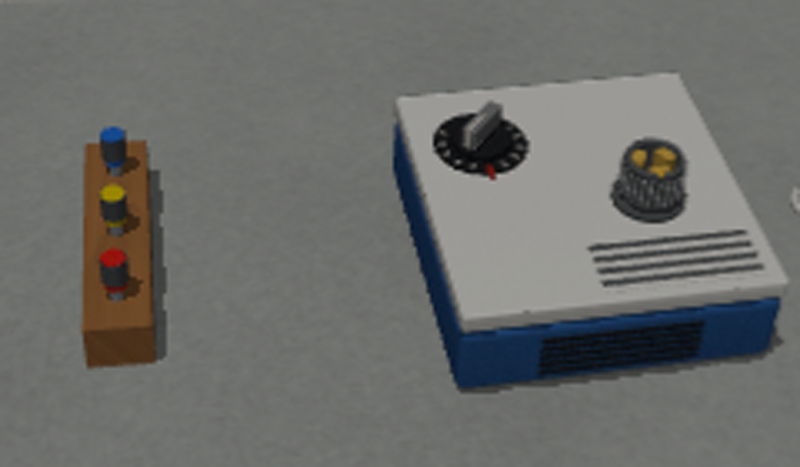

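```bash
cat > m.py <<'E'
from h import *
from scipy.optimize import least_squares
P=[env.get_image("top"),env.get_image("scene")]
def rectfit(p):
    I=cv2.resize(p["img"],None,fx=4,fy=4,interpolation=cv2.INTER_CUBIC).astype(int)
    m=((I.min(2)>118)&(I.max(2)-I.min(2)<30)).astype(np.uint8)
    m=cv2.morphologyEx(m,cv2.MORPH_OPEN,np.ones((9,9)))
    cs=cv2.findContours(m,cv2.RETR_EXTERNAL,cv2.CHAIN_APPROX_NONE)[0]; c=max(cs,key=cv2.contourArea)
    h=cv2.convexHull(c); t=np.zeros_like(m); cv2.drawContours(t,[h],-1,1,1)
    uv=np.argwhere(t)[:,::-1]; W=np.array([atz(p,(q+.5)/4-.5,.085)[:2] for q in uv])
    def r(a):
        cc,s=np.cos(a[2]),np.sin(a[2]); L=(W-a[:2])@np.array([[cc,-s],[s,cc]])
        q=np.abs(L)-np.array([.125+a[3],.12+a[3]]); return np.max(q,1)
    f=least_squares(r,[.56,.165,0,0],loss="soft_l1",f_scale=.001); return f.x,np.sqrt(np.mean(f.fun**2))
G=[]
for p in P:
    a,e=rectfit(p); c,s=np.cos(a[2]),np.sin(a[2]); R=np.array([[c,-s],[s,c]]); G.append(a)
    print("grinder",np.round(a,4),round(e,4),"chuck",np.round(a[:2]+R@[.025,.045],4),"dial",np.round(a[:2]+R@[-.055,-.065],4))
for p,(u0,u1,v0,v1) in zip(P,((368,390,150,250),(235,270,150,290))):
    I=p["img"].astype(float)
    for n,w in (("blue",I[:,:,2]-I[:,:,0]-25),("red",I[:,:,0]-I[:,:,1]*1.0-75),("yel",np.minimum(I[:,:,0],I[:,:,1])-I[:,:,2]-60)):
        w=np.clip(w,0,40); k=np.zeros_like(w); k[v0:v1,u0:u1]=1; w=w*k
        l,lab,st,_=cv2.connectedComponentsWithStats((w>0).astype(np.uint8))
        if l<2: continue
        w=w*(lab==1+np.argmax(st[1:,4])); ys,xs=np.nonzero(w); ww=w[ys,xs]
        uv=(np.sum(xs*ww)/ww.sum(),np.sum(ys*ww)/ww.sum()); print(n,np.round(uv,2),len(ys),np.round(atz(p,uv,.076),4))
# dial bar in both: points above disc, bright grey
for p,a in zip(P,G):
    c,s=np.cos(a[2]),np.sin(a[2]); d=a[:2]+np.array([[c,-s],[s,c]])@[-.055,-.065]
    ys,xs=np.mgrid[0:400,0:640]; u,v=proj(p,[*d,.113]); I=p["img"]
    S=cv2.getRectSubPix(I,(21,21),(float(u),float(v))); m=S.min(2).astype(float)
    pts=[];ws=[]
    for i in range(21):
        for j in range(21):
            X=atz(p,(u+j-10,v+i-10),.113)[:2]-d
            if np.hypot(*X)<.0225 and m[i,j]>75: pts.append(X);ws.append(m[i,j]-75)
    pts=np.array(pts);ws=np.array(ws); mu=(pts*ws[:,None]).sum(0)/ws.sum(); C=((pts-mu)*ws[:,None]).T@(pts-mu); w,V=np.linalg.eigh(C); ax=V[:,1]*np.sign(V[0,1])
    print("dial bar world deg",np.degrees(np.arctan2(ax[1],ax[0])),"centre",mu,len(pts),w)
E
python3 m.py
python3 - <<'E'
import cv2
t=cv2.imread("pics/top0.png");s=cv2.imread("pics/scene0.png")
a=cv2.resize(t[190:235,255:300],(450,450),interpolation=cv2.INTER_CUBIC);b=cv2.resize(s[172:207,345:380],(350,450),interpolation=cv2.INTER_CUBIC)
cv2.imwrite("pics/d1.png",cv2.hconcat([a,b]))
E
```

```text
grinder [ 0.7516 -0.063   0.0058  0.5925] 0.2124 chuck [ 0.7763 -0.0178] dial [ 0.6969 -0.1283]
grinder [ 0.4497 -0.0664  0.0015  0.4481] 0.0983 chuck [ 0.4746 -0.0213] dial [ 0.3948 -0.1315]
blue [378.64 228.62] 37 [ 0.4832 -0.1893  0.076 ]
red [376.42 179.09] 29 [ 0.6235 -0.1841  0.076 ]
yel [377.61 203.62] 35 [ 0.5533 -0.1869  0.076 ]
blue [253.04 189.91] 31 [ 0.481  -0.1908  0.076 ]
red [253.26 226.8 ] 33 [ 0.6209 -0.1849  0.076 ]
yel [253.16 207.37] 28 [ 0.5504 -0.1878  0.076 ]
dial bar world deg -85.26305766929379 centre [-7.49747163e-05 -3.11634529e-05] 201 [0.61014527 0.63811507]
dial bar world deg 70.20487337732305 centre [ 9.82608219e-05 -1.40714822e-04] 125 [0.52960179 0.59598961]
```

View pics/d1.png

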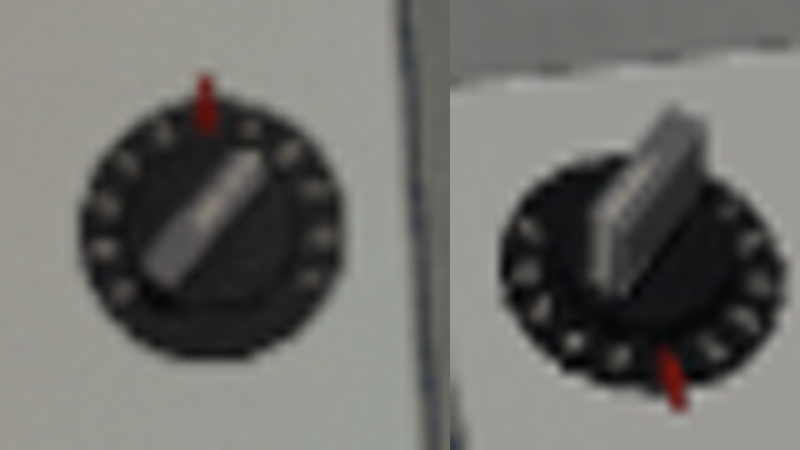

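```bash
python3 - <<'E'
import cv2
t=cv2.imread("pics/top0.png");s=cv2.imread("pics/scene0.png")
print(t[225,225],t[160,205],t[158,290],t[225,310],t[250,250]); print(s[180,350],s[230,430],s[230,310],s[165,300],s[160,420],s[240,368],s[180,440])
E
sed -i 's/^P=.*/P=[dict(env.get_image("top")),dict(env.get_image("scene"))]/; s/>118)/>TH)/' m.py
sed -i 's/^def rectfit(p):/TH=132\ndef rectfit(p):/' m.py
sed -i 's/    cs=cv2.find/    l,lab,st,_=cv2.connectedComponentsWithStats(m); print(st[1:][st[1:,4]>5000]); m=(lab==1+np.argmax(st[1:,4])).astype(np.uint8)\n    cs=cv2.find/' m.py
sed -i '/^# dial/,$d' m.py
cat >> m.py <<'E'
p=P[0]
for n,q in (("barA",(25.8,15.5)),("barB",(15.5,27.5)),("mark",(20.6,10.3)),("disc c",(21.2,22.8))):
    print(n,np.round(atz(p,(254.5+q[0],189.5+q[1]),.113 if n[0]=="b" else .09),4))
E
python3 m.py
```

```text
[140 147 151] [92 97 97] [145 152 151] [ 98 103 104] [102 107 108]
[151 154 155] [142 145 146] [111 114 113] [110 115 111] [110 113 112] [151 155 156] [112 115 113]
[[  244   517   398   363 83060]
 [ 1856   536   378   343 82944]
 [  837   602   349   364 87681]
 [  383  1001   132   137 11193]]
grinder [ 0.5692  0.165   0.0889 -0.0032] 0.0004 chuck [0.5901 0.212 ] dial [0.5202 0.0954]
[[   1722     327     301     153   30544]
 [      0     340    2560    1235 1346569]
 [   1358     688     465     294   72300]]
grinder [ 0.4494 -0.0671  0.0018  0.4474] 0.0986 chuck [ 0.4743 -0.022 ] dial [ 0.3945 -0.1322]
blue [378.63 228.62] 37 [ 0.4832 -0.1892  0.076 ]
red [376.41 179.08] 29 [ 0.6235 -0.184   0.076 ]
yel [377.6  203.61] 36 [ 0.5533 -0.1869  0.076 ]
blue [253.04 189.9 ] 31 [ 0.481  -0.1908  0.076 ]
red [253.27 226.81] 33 [ 0.621  -0.1849  0.076 ]
yel [253.17 207.36] 28 [ 0.5504 -0.1878  0.076 ]
barA [0.538 0.082 0.113]
barB [0.5049 0.1084 0.113 ]
mark [0.5556 0.0988 0.09  ]
disc c [0.5209 0.0959 0.09  ]
```

```bash
cat >> h.py <<'E'
def go(x,y,z,phi):
    s=env.observe(); R=np.array(s["tool_rot"]); d=R.T@(np.array([x,y,z])-s["position"])*1e3
    f=np.arctan2(R[1,0],R[0,0]); t=-(np.radians(phi)-f); t=(t+np.pi)%(2*np.pi)-np.pi
    print("t",round(s["time_s"],2),"pos",np.round(s["position"],4),"phi",round(np.degrees(f),1),"shift mm",np.round(d,1),"turn z",round(t,3),"F",np.round(s["ft_force"],1),"tilt",np.round(R[:2,2],4))
E
sed -i 's/m=(lab==1+np.argmax(st\[1:,4\]))/m=(lab==lab[920,1720 if p is P[1] else 900])/; s/print(st.*5000\]); //; s/^TH=.*/TH=129/' m.py
python3 - <<'E'
s=open('m.py').read().replace(">TH)",">(TH if p is P[0] else 132))"); open('m.py','w').write(s)
E
python3 m.py | grep grind
python3 -c "
from h import *
go(.520,.0955,.16,141.4)"
```

```text
grinder [ 0.5694  0.1651  0.0886 -0.0029] 0.0003 chuck [0.5903 0.2121] dial [0.5203 0.0955]
grinder [-0.0712  0.0641 -0.0121  0.867 ] 0.2327 chuck [-0.0457  0.1088] dial [-0.127  -0.0002]
t 1.7 pos [0.2131 0.507  0.2313] phi 157.2 shift mm [-442.4 -260.5   71.3] turn z 0.276 F [ 0.9 -0.5 -0.6] tilt [ 0.     -0.0001]
```

```bash
sed -i 's/lab\[920,1720 if p is P\[1\] else 900\]/lab[(720,1412) if p is P[1] else (920,900)]/' m.py; python3 m.py | grep grind
```

```text
grinder [ 0.5693  0.1651  0.0886 -0.0029] 0.0004 chuck [0.5902 0.2121] dial [0.5202 0.0955]
grinder [ 0.571   0.1644  0.0872 -0.0008] 0.0008 chuck [0.592  0.2114] dial [0.5219 0.0949]
```

>>> servo_tool(deltas="1 -40 -23 0 0 0 0.05; 1 -40 -23 0 0 0 0.05; 1 -40 -23 0 0 0 0.05; 1 -40 -23 0 0 0 0; 1 -40 -23 0 0 0 0; 1 -40 -23 0 0 0 0; 1 -40 -23 0 0 0 0; 1 -40 -23 0 0 0 0")

```text
time_s: 2.47
position: [0.3843, 0.2195, 0.2316]
tool_rot: [[-0.854, 0.521, 0.001], [0.521, 0.854, 0.0], [-0.0, 0.0, -1.0]]
ft_force: [-0.1, 1.0, 0.4]
grip_width: 0.0856
gripper_force: 0.0
```

```bash
python3 -c "
from h import *
go(.521,.0952,.15,141.4)"
```

```text
t 2.47 pos [0.3843 0.2195 0.2316] phi 148.6 shift mm [-181.4  -35.    81.6] turn z 0.126 F [-0.1  1.   0.4] tilt [0.0006 0.0002]
```

>>> servo_tool(deltas="0.6 0 0 20 0 0 0.063; 0.6 0 0 20 0 0 0.063; 0.6 -36 -11 10 0 0 0; 0.6 -36 -11 10 0 0 0; 0.6 -36 -11 10 0 0 0; 0.6 -36 -11 10 0 0 0; 0.6 -31 -13 0 0 0 0; 0.6 0 0 0 0 0 0")

```text
time_s: 3.13
position: [0.4877, 0.0631, 0.1507]
tool_rot: [[-0.779, 0.628, 0.001], [0.628, 0.779, -0.001], [-0.001, -0.0, -1.0]]
ft_force: [-0.6, 0.2, 0.1]
grip_width: 0.051
gripper_force: 0.0
```

```bash
python3 -c "
from h import *
go(.521,.0952,.097,141.4);s=env.observe();print(s['grip_width'])"
```

```text
t 3.13 pos [0.4877 0.0631 0.1507] phi 141.1 shift mm [-5.7 45.9 53.7] turn z -0.005 F [-0.6  0.2  0.1] tilt [ 0.0008 -0.0012]
0.05098292330596277
```

>>> servo_tool(deltas="0.5 -3 23 0 0 0 0; 0.5 -2.7 22.9 0 0 0 0; 0.5 0 0 20 0 0 0; 0.5 0 0 15 0 0 0; 0.5 0 0 10 0 0 0; 0.5 0 0 6 0 0 0; 0.5 0 0 0 0 0 0")

```text
time_s: 3.72
position: [0.5175, 0.1002, 0.0994]
tool_rot: [[-0.782, 0.624, -0.002], [0.624, 0.782, 0.0], [0.002, -0.001, -1.0]]
ft_force: [-0.6, 0.1, 1.2]
grip_width: 0.0428
gripper_force: 0.0
```

```bash
python3 -c "
from h import *
go(.521,.0952,.097,141.4)"
```

```text
t 3.72 pos [0.5175 0.1002 0.0994] phi 141.4 shift mm [-5.9 -1.7  2.4] turn z 0.0 F [-0.6  0.1  1.2] tilt [-0.0021  0.0001]
```

>>> servo_tool(deltas="0.5 -6 -1.7 2 0 0 0; 0.5 0 0 0 0 0 0; 0 0 0 0 0 0 0; 0 0 0 0 0 0 0; 0 0 0 0 0 0 0; 0 0 0 0 0 0 0", newtons=40)

```text
time_s: 4.22
position: [0.5216, 0.0944, 0.0989]
tool_rot: [[-0.782, 0.624, 0.0], [0.624, 0.782, -0.001], [-0.001, -0.0, -1.0]]
ft_force: [-2.1, -3.5, 5.1]
grip_width: 0.0109
gripper_force: 40.4
```

>>> servo_tool(deltas="0 0 0 -0.5 0 0 -0.109; 0 0 0 0 0 0 -0.109; 0 0 0 0 0 0 -0.109; 0 0 0 0 0 0 -0.109; 0 0 0 0 0 0 -0.109; 0 0 0 0 0 0 -0.109; 0 0 0 0 0 0 -0.107; 0 0 0 0 0 0 0")

```text
time_s: 4.88
position: [0.5221, 0.0961, 0.099]
tool_rot: [[-0.996, -0.093, 0.001], [-0.093, 0.996, 0.003], [-0.002, 0.002, -1.0]]
ft_force: [2.3, 7.3, -1.7]
grip_width: 0.0112
gripper_force: 39.7
```

>>> servo_tool(deltas="0 0 0 0 0 0 0; 0 0 0 0 0 0 0; 0 0 0 0 0 0 0")

```text
time_s: 5.13
position: [0.5221, 0.0961, 0.099]
tool_rot: [[-0.996, -0.087, 0.001], [-0.087, 0.996, 0.002], [-0.002, 0.002, -1.0]]
ft_force: [2.5, 6.7, -1.0]
grip_width: 0.0108
gripper_force: 39.7
```

```bash
python3 -c "
from h import *
go(.521,.0952,.097,185);s=env.observe();print(s['grip_width'],s['wrist_torque'])
p=env.get_image('top');I=p['img'][190:235,255:300,::-1];q=env.get_image('scene')['img'][165:210,340:385,::-1]
cv2.imwrite('pics/d2.png',cv2.resize(cv2.hconcat([I,q]),(800,400),interpolation=cv2.INTER_CUBIC))"
```

```text
t 5.13 pos [0.5221 0.0961 0.099 ] phi -175.0 shift mm [ 1.2 -0.8  2. ] turn z -0.0 F [ 2.5  6.7 -1. ] tilt [0.0015 0.0025]
0.01083811636455481 [ 1.15219201e+00 -2.46275237e-01  3.91529481e-05]
```

View pics/d2.png

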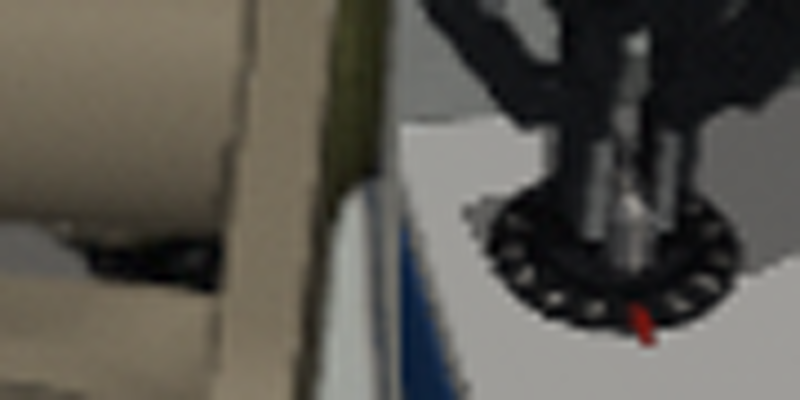

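Top view is hidden by the arm; the scene crop shows the bar between the fingers at (632,220), pointing at the red mark (643,325).

>>> servo_tool(deltas="0.6 0 0 0 0 0 0; 0.6 0 0 0 0 0 0; 0.6 0 0 0 0 0 0; 0.6 0 0 -25 0 0 0; 0.6 0 0 -40 0 0 0; 1 0 0 -20 0 0 0")

```text
time_s: 5.73
position: [0.5225, 0.0947, 0.1873]
tool_rot: [[-0.996, -0.087, 0.004], [-0.087, 0.996, -0.0], [-0.004, -0.001, -1.0]]
ft_force: [-0.1, 0.1, 0.7]
grip_width: 0.062
gripper_force: 0.0
```

```bash
python3 -c "
from h import *
go(.482,-.190,.12,182.2)"
```

```text
t 5.73 pos [0.5225 0.0947 0.1873] phi -175.0 shift mm [  65.4 -280.1   67.2] turn z 0.049 F [-0.1  0.1  0.7] tilt [ 0.0038 -0.0003]
```

>>> servo_tool(deltas="1 0 0 0 0 0 0.049; 1 8 -40 0 0 0 0; 1 8 -41 0 0 0 0; 1 8 -41 0 0 0 0; 1 8 -41 0 0 0 0; 1 8 -40 0 0 0 0; 1 8 -40 10 0 0 0; 1 3 -40 20 0 0 0")

```text
time_s: 6.4
position: [0.4814, -0.1892, 0.1568]
tool_rot: [[-0.999, -0.038, 0.003], [-0.038, 0.999, -0.003], [-0.003, -0.003, -1.0]]
ft_force: [1.1, 0.1, 0.2]
grip_width: 0.0856
gripper_force: 0.0
```

>>> servo_tool(deltas="1 0 0 20 0 0 0; 1 0 0 10 0 0 0; 1 0 0 0 0 0 0")

```text
time_s: 6.65
position: [0.4805, -0.1867, 0.1232]
tool_rot: [[-0.999, -0.036, -0.004], [-0.036, 0.999, 0.002], [0.004, 0.003, -1.0]]
ft_force: [-0.6, 0.2, 0.0]
grip_width: 0.0856
gripper_force: 0.0
```

```bash
python3 -c "
from h import *
go(.482,-.190,.051,182.2)
p=env.get_image('top');q=env.get_image('scene')
I=p['img'][190:235,255:300,::-1];J=q['img'][165:210,340:385,::-1];K=q['img'][160:250,215:305,::-1]
r=lambda a:cv2.resize(a,(400,400),interpolation=cv2.INTER_CUBIC)
cv2.imwrite('pics/d3.png',cv2.resize(cv2.hconcat([r(I),r(K)]),(800,400)))"
```

```text
t 6.65 pos [ 0.4805 -0.1867  0.1232] phi -177.9 shift mm [-1.6 -3.6 72.2] turn z -0.002 F [-0.6  0.2  0. ] tilt [-0.0037  0.0024]
```

View pics/d3.png

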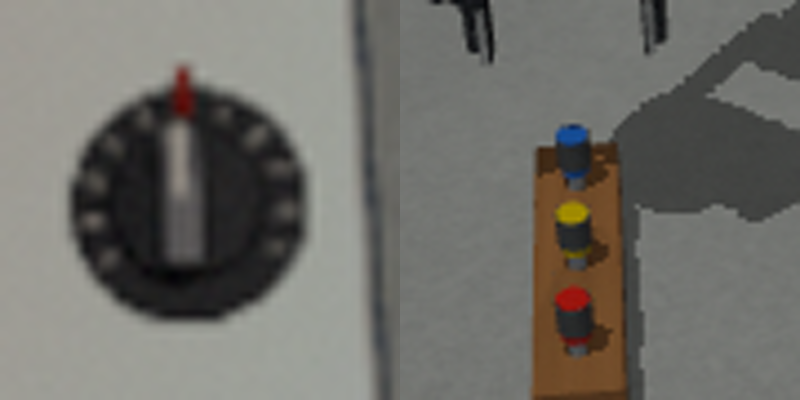

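The dial bar now points at the red mark (bar (178,125)–(185,260), mark (182,95)); the three bits stand in place. Descending on the blue one.

>>> servo_tool(deltas="1 -1.6 -3.5 20 0 0 0; 1 0 0 20 0 0 0; 0.6 0 0 18 0 0 0; 0.6 0 0 10 0 0 0; 0.5 0 0 4 0 0 0; 0.5 0 0 0 0 0 0; 0.5 0 0 0 0 0 0")

```text
time_s: 7.33
position: [0.4841, -0.19, 0.0544]
tool_rot: [[-0.999, -0.039, 0.001], [-0.039, 0.999, -0.001], [-0.001, -0.001, -1.0]]
ft_force: [-0.0, -0.2, -0.6]
grip_width: 0.0426
gripper_force: 0.0
```

```bash
python3 -c "
from h import *
go(.482,-.190,.051,182.2)"
```

```text
t 7.33 pos [ 0.4841 -0.19    0.0544] phi -177.8 shift mm [2.1 0.1 3.4] turn z 0.0 F [-0.  -0.2 -0.6] tilt [ 0.0014 -0.001 ]
```

>>> servo_tool(deltas="0.5 2 0 3 0 0 0; 0.5 0 0 0 0 0 0; 0.2 0 0 0 0 0 0; 0.2 0 0 0 0 0 0; 0 0 0 0 0 0 0; 0 0 0 0 0 0 0; 0 0 0 0 0 0 0; 0 0 0 0 0 0 0", newtons=35)

```text
time_s: 8.0
position: [0.4817, -0.1901, 0.0507]
tool_rot: [[-0.999, -0.038, 0.001], [-0.038, 0.999, -0.001], [-0.001, -0.001, -1.0]]
ft_force: [-0.6, -0.0, 5.3]
grip_width: 0.0187
gripper_force: 34.3
```

```bash
python3 -c "
from h import *
go(.482,-.190,.051,182.2);print(env.observe()['grip_width'])"
```

```text
t 8.0 pos [ 0.4817 -0.1901  0.0507] phi -177.8 shift mm [-0.3  0.1 -0.3] turn z -0.0 F [-0.6 -0.   5.3] tilt [ 0.0008 -0.0005]
0.018726645218706515
```

>>> servo_tool(deltas="0 0 0 -8 0 0 0; 0 0 0 -15 0 0 0; 0 0 0 -20 0 0 0; 0 0 0 -30 0 0 0; 0 0 0 -35 0 0 0; 0 0 0 -35 0 0 0; 0 0 0 -30 0 0 0; 0 0 0 0 0 0 0")

```text
time_s: 8.67
position: [0.483, -0.1909, 0.2295]
tool_rot: [[-0.999, -0.038, 0.009], [-0.038, 0.999, -0.006], [-0.008, -0.006, -1.0]]
ft_force: [0.3, -0.5, -0.5]
grip_width: 0.0187
gripper_force: 34.3
```

```bash
python3 -c "
from h import *
go(.591,.2118,.22,182.2);print(env.observe()['grip_width'])"
```

```text
t 8.67 pos [ 0.483  -0.1909  0.2295] phi -177.8 shift mm [-123.3  398.3    8. ] turn z -0.0 F [ 0.3 -0.5 -0.5] tilt [ 0.0086 -0.006 ]
0.01865154762342437
```

>>> servo_tool(deltas="0 -5 20 0 0 0 0; 0 -10 35 0 0 0 0; 0 -12 38 0 0 0 0; 0 -12 38 0 0 0 0; 0 -12 38 0 0 0 0; 0 -12 38 0 0 0 0; 0 -12 38 0 0 0 0; 0 -12 38 0 0 0 0")

```text
time_s: 9.33
position: [0.5574, 0.0982, 0.2231]
tool_rot: [[-0.999, -0.038, -0.001], [-0.038, 0.999, -0.0], [0.001, -0.0, -1.0]]
ft_force: [0.3, -0.6, -0.6]
grip_width: 0.0186
gripper_force: 34.3
```

>>> servo_tool(deltas="0 -12 38 0 0 0 0; 0 -12 38 0 0 0 0; 0 -10 25 4 0 0 0; 0 -2 14 4 0 0 0; 0 0 0 0 0 0 0; 0 0 0 0 0 0 0")

```text
time_s: 9.83
position: [0.5887, 0.2122, 0.2146]
tool_rot: [[-0.999, -0.039, -0.002], [-0.039, 0.999, -0.001], [0.002, -0.001, -1.0]]
ft_force: [1.1, -0.5, -1.0]
grip_width: 0.0187
gripper_force: 34.3
```

```bash
python3 -c "
from h import *
go(.591,.2118,.22,182.2);print(env.observe()['grip_width'])"
```

```text
t 9.83 pos [0.5887 0.2122 0.2146] phi -177.8 shift mm [-2.3 -0.5 -5.4] turn z 0.001 F [ 1.1 -0.5 -1. ] tilt [-0.0018 -0.0007]
0.018741099248289726
```

>>> servo_tool(deltas="0 -2.3 -0.5 10 0 0 0; 0 0 0 12 0 0 0; 0 0 0 0 0 0 0; 0 0 0 0 0 0 0")

```text
time_s: 10.17
position: [0.5914, 0.2107, 0.1928]
tool_rot: [[-0.999, -0.036, -0.002], [-0.036, 0.999, -0.0], [0.002, -0.0, -1.0]]
ft_force: [0.1, 1.0, 0.6]
grip_width: 0.0185
gripper_force: 34.3
```

```bash
python3 -c "
from h import *
go(.591,.2118,.192,182.2)
p=env.get_image('top');q=env.get_image('scene')
for n in ('bit_blue','chuck_top','chuck_seat','chuck_sleeve'):
  r=env.spot_point(n,q)[:1] if n!='chuck_sleeve' else env.spot_in(n,q)[:1]; print(n,r)
r=lambda a:cv2.resize(a,(400,500),interpolation=cv2.INTER_CUBIC)
cv2.imwrite('pics/c1.png',cv2.hconcat([r(p['img'][160:210,213:253,::-1]),r(q['img'][160:220,388:436,::-1])]))
P=env.observe()['position'];
for z in (.144,.19): print(proj(q,[.591,.2118,z]))
print('rim',[proj(q,[.591+a,.2118+b,.125]) for a,b in ((0,.024),(0,-.024),(.024,0),(-.024,0))])"
```

```text
t 10.17 pos [0.5914 0.2107 0.1928] phi -177.9 shift mm [0.3 1.2 0.8] turn z -0.002 F [0.1 1.  0.6] tilt [-0.0015 -0.0004]
bit_blue [{'uv': [418.3, 187.2], 'conf': 0.49}]
chuck_top [{'uv': [413.7, 199.6], 'conf': 0.6}]
chuck_seat [{'uv': [413.1, 205.4], 'conf': 0.57}]
chuck_sleeve [{'bbox': [254.3, 213.1, 7.0, 14.9], 'conf': 0.71}]
[417.380716   191.06954472]
[420.22698676 175.93504178]
rim [array([425.87524917, 196.73511689]), array([406.57676694, 197.4493736 ]), array([418.50380576, 203.54244122]), array([414.05709212, 190.84344995])]
```

View pics/c1.png

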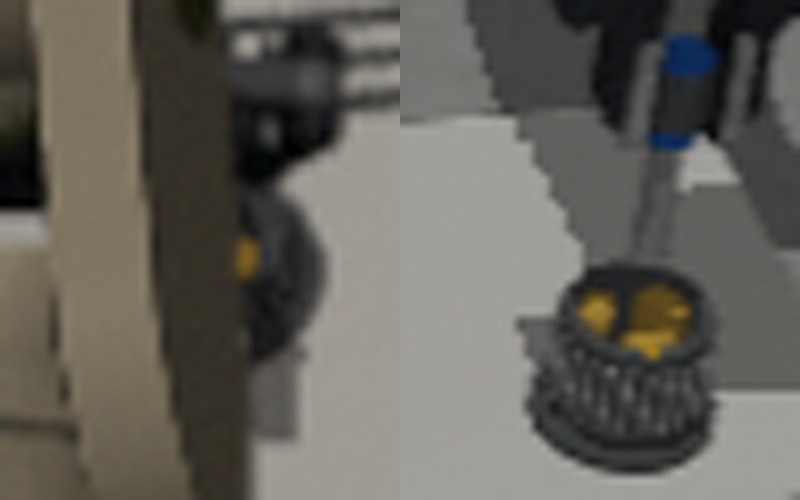

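The bit's shank (crop ≈(645,258)) hangs over the rim centre (crop ≈(636,314)), matching the projection within about 1 px. Lowering with force checks.

>>> servo_tool(deltas="0 0 1 8 0 0 0; 0 0 0 10 0 0 0; 0 0 0 8 0 0 0; 0 0 0 6 0 0 0; 0 0 0 0 0 0 0", newtons=30)

```text
time_s: 10.88
position: [0.5907, 0.213, 0.1592]
tool_rot: [[-0.999, -0.038, -0.003], [-0.038, 0.999, -0.001], [0.003, -0.0, -1.0]]
ft_force: [0.2, -1.1, 0.2]
grip_width: 0.019
gripper_force: 34.3
```

```bash
python3 -c "
from h import *
go(.591,.2118,.131,182.2);print(env.observe()['wrist_torque'])"
```

```text
t 10.88 pos [0.5907 0.213  0.1592] phi -177.8 shift mm [-0.3 -1.2 28.2] turn z -0.0 F [ 0.2 -1.1  0.2] tilt [-0.0035 -0.0006]
[-0.01330613  0.08372201  0.06129398]
```

>>> servo_tool(deltas="0 0 -0.6 4 0 0 0; 0 0 0 4 0 0 0; 0 0 0 4 0 0 0; 0 0 0 0 0 0 0")

```text
time_s: 11.22
position: [0.5912, 0.2124, 0.1485]
tool_rot: [[-0.999, -0.038, -0.001], [-0.038, 0.999, -0.0], [0.001, -0.0, -1.0]]
ft_force: [-0.9, -0.9, -1.0]
grip_width: 0.0185
gripper_force: 34.3
```

>>> servo_tool(deltas="0 0 0 4 0 0 0; 0 0 0 4 0 0 0; 0 0 0 3 0 0 0; 0 0 0 0 0 0 0")

```text
time_s: 11.55
position: [0.5913, 0.2124, 0.1375]
tool_rot: [[-0.999, -0.038, -0.001], [-0.038, 0.999, -0.0], [0.001, -0.0, -1.0]]
ft_force: [-0.2, -0.1, -0.2]
grip_width: 0.0187
gripper_force: 34.3
```

No contact; expected seat at TCP 0.131.

>>> servo_tool(deltas="0 0 0 2.5 0 0 0; 0 0 0 2 0 0 0; 0 0 0 1 0 0 0; 0 0 0 0 0 0 0")

```text
time_s: 11.88
position: [0.5915, 0.2124, 0.1326]
tool_rot: [[-0.999, -0.038, -0.0], [-0.038, 0.999, -0.0], [0.0, -0.0, -1.0]]
ft_force: [1.0, -0.1, -0.5]
grip_width: 0.0187
gripper_force: 34.3
```

>>> servo_tool(deltas="0 0 0 1 0 0 0; 0 0 0 0 0 0 0; 0 0 0 0 0 0 0")

```text
time_s: 12.13
position: [0.5915, 0.2124, 0.1318]
tool_rot: [[-0.999, -0.038, 0.0], [-0.038, 0.999, -0.0], [-0.0, -0.0, -1.0]]
ft_force: [-0.7, -1.0, -0.9]
grip_width: 0.0189
gripper_force: 34.3
```

>>> servo_tool(deltas="0 0 0 0.7 0 0 0; 0 0 0 0 0 0 0; 0 0 0 0.7 0 0 0; 0 0 0 0 0 0 0")

```text
time_s: 12.47
position: [0.5916, 0.2125, 0.1308]
tool_rot: [[-0.999, -0.038, 0.001], [-0.038, 0.999, 0.0], [-0.001, 0.0, -1.0]]
ft_force: [-1.1, -0.6, 2.4]
grip_width: 0.0186
gripper_force: 34.6
```

>>> servo_tool(deltas="0 0 0 0.7 0 0 0; 0 0 0 0 0 0 0; 0 0 0 0 0 0 0")

```text
time_s: 12.72
position: [0.5918, 0.2124, 0.1307]
tool_rot: [[-0.999, -0.038, 0.002], [-0.038, 0.999, 0.0], [-0.002, 0.0, -1.0]]
ft_force: [-1.8, -0.7, 6.2]
grip_width: 0.0188
gripper_force: 35.0
```

>>> servo_tool(deltas="0.4 0 0 -0.5 0 0 0; 0.5 0 0 0 0 0 0; 0.7 0 0 0 0 0 0; 1 0 0 0 0 0 0; 1 0 0 0 0 0 0; 1 0 0 0 0 0 0; 1 0 0 0 0 0 0")

```text
time_s: 13.3
position: [0.5915, 0.2124, 0.1301]
tool_rot: [[-0.999, -0.038, -0.0], [-0.038, 0.999, -0.0], [0.0, -0.0, -1.0]]
ft_force: [0.3, -0.4, 0.6]
grip_width: 0.0852
gripper_force: 0.0
```

```bash
python3 -c "
from h import *
go(.591,.2120,.098,182.2);print(env.observe()['grip_width'])
q=env.get_image('scene')
cv2.imwrite('pics/c2.png',cv2.resize(q['img'][150:220,380:444,::-1],(512,560),interpolation=cv2.INTER_CUBIC))
print([np.round(proj(q,[.591,.2120,z]),1) for z in (.125,.156)])"
```

```text
t 13.3 pos [0.5915 0.2124 0.1301] phi -177.8 shift mm [ 0.5 -0.4 32.1] turn z -0.0 F [ 0.3 -0.4  0.6] tilt [-0.0001 -0.    ]
0.08522716460646436
[array([416.3, 197.1]), array([418.2, 187.2])]
```

View pics/c2.png

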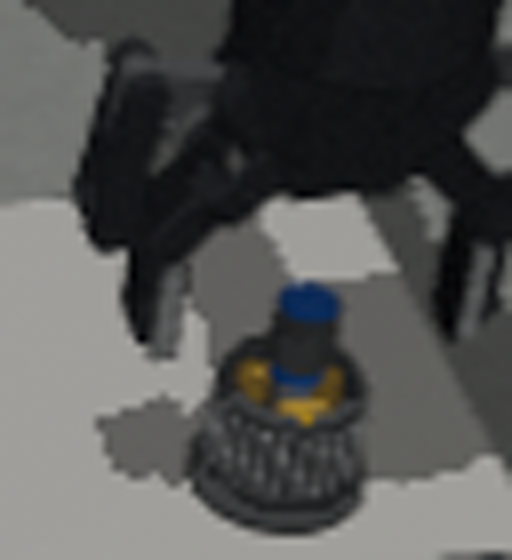

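The bit stands upright in the chuck, disc top at crop (308,302) = (418,187.3), exactly where predicted. Gripping the sleeve.

>>> servo_tool(deltas="1 0.5 -0.4 12 0 0 0; 1 0 0 12 0 0 0; 1 0 0 8 0 0 0; 1 0 0 3 0 0 0; 0.8 0 0 0 0 0 0; 0.6 0 0 0 0 0 0; 0 0 0 0 0 0 0; 0 0 0 0 0 0 0", newtons=80)

```text
time_s: 14.02
position: [0.5914, 0.2129, 0.0967]
tool_rot: [[-0.999, -0.038, 0.002], [-0.038, 0.999, 0.002], [-0.002, 0.002, -1.0]]
ft_force: [1.1, 3.0, -0.0]
grip_width: 0.0443
gripper_force: 81.3
```

>>> servo_tool(deltas="0 0 0 0 0 0 0; 0 0 0 0 0 0 0; 0 0 0 0 0 0 0")

```text
time_s: 14.27
position: [0.5914, 0.2129, 0.0966]
tool_rot: [[-0.999, -0.039, 0.002], [-0.039, 0.999, 0.002], [-0.002, 0.002, -1.0]]
ft_force: [-1.9, 2.3, 5.8]
grip_width: 0.0439
gripper_force: 81.4
```

>>> servo_tool(deltas="0 0 0 0 0 0 0.08; 0 0 0 0 0 0 0.1; 0 0 0 0 0 0 0.1; 0 0 0 0 0 0 0.1; 0 0 0 0 0 0 0.1; 0 0 0 0 0 0 0.1; 0 0 0 0 0 0 0.1; 0 0 0 0 0 0 0.1")

```text
time_s: 14.93
position: [0.5909, 0.2115, 0.0966]
tool_rot: [[-0.734, 0.679, 0.001], [0.679, 0.734, -0.001], [-0.001, -0.0, -1.0]]
ft_force: [-5.8, -5.3, 8.2]
grip_width: 0.0443
gripper_force: 81.7
```

```bash
python3 -c "
from h import *
go(.591,.2120,.098,182.2);s=env.observe();print(s['grip_width'],s['wrist_torque'],s['q'])"
```

```text
t 14.93 pos [0.5909 0.2115 0.0966] phi 137.2 shift mm [ 0.3  0.5 -1.4] turn z -0.785 F [-5.8 -5.3  8.2] tilt [ 0.0005 -0.0011]
0.044333729198247636 [-0.49732467  0.64605648  0.26217788] [ 8.92862469e+00  3.61602660e+01  7.24693121e+01 -7.12261012e-02
  7.13512046e+01 -3.82873554e+01]
```

>>> servo_tool(deltas="0 0 0 0 0 0 0.1; 0 0 0 0 0 0 0.1; 0 0 0 0 0 0 0.1; 0 0 0 0 0 0 0.1; 0 0 0 0 0 0 0.06; 0 0 0 0 0 0 0.06; 0 0 0 0 0 0 0", newtons=100)

```text
time_s: 15.52
position: [0.59, 0.2109, 0.0967]
tool_rot: [[-0.301, 0.954, -0.001], [0.954, 0.301, -0.002], [-0.002, -0.002, -1.0]]
ft_force: [-10.2, -6.8, 10.9]
grip_width: 0.0439
gripper_force: 100.1
```

```bash
python3 -c "
from h import *
go(.591,.2120,.098,182.2);s=env.observe();print(s['grip_width'],s['wrist_torque'],s['q'])"
```

```text
t 15.52 pos [0.59   0.2109 0.0967] phi 107.5 shift mm [ 0.7  1.2 -1.3] turn z -1.303 F [-10.2  -6.8  10.9] tilt [-0.0014 -0.0024]
0.04394283878213065 [-1.02602806  1.21206907 -0.14593039] [ 8.9121572  36.12009802 72.52993681 -0.12839726 71.45289247 -8.58073721]
```

>>> servo_tool(deltas="0 0 0 0 0 0 0.05; 0 0 0 0 0 0 0.05; 0 0 0 0 0 0 0.05; 0 0 0 0 0 0 0")

```text
time_s: 15.85
position: [0.5898, 0.2108, 0.0967]
tool_rot: [[-0.156, 0.988, -0.002], [0.988, 0.156, -0.003], [-0.002, -0.003, -1.0]]
ft_force: [-10.6, -7.9, 12.5]
grip_width: 0.0437
gripper_force: 100.2
```

```bash
python3 -c "
from h import *
go(.591,.2120,.098,182.2);s=env.observe();print(s['grip_width'],s['wrist_torque'],s['joint_efforts'])"
```

```text
t 15.85 pos [0.5898 0.2108 0.0967] phi 99.0 shift mm [ 1.   1.4 -1.3] turn z -1.452 F [-10.6  -7.9  12.5] tilt [-0.0021 -0.0027]
0.043695523077240284 [-1.11528448  1.32081863  0.00512687] [  2.10696906 -47.64346719 -22.25865662   1.30347457  -2.53208466
   0.6249048 ]
```

>>> servo_tool(deltas="0 0 0 0 0 0 0.05; 0 0 0 0 0 0 0.05; 0 0 0 0 0 0 0.05; 0 0 0 0 0 0 0")

```text
time_s: 16.18
position: [0.5895, 0.2108, 0.0967]
tool_rot: [[-0.007, 1.0, -0.003], [1.0, 0.007, -0.003], [-0.003, -0.003, -1.0]]
ft_force: [-11.9, -7.5, 12.1]
grip_width: 0.0436
gripper_force: 100.4
```

```bash
python3 -c "
from h import *
go(.591,.2120,.098,182.2);s=env.observe();print(s['grip_width'],s['wrist_torque'],s['joint_efforts'])"
```

```text
t 16.18 pos [0.5895 0.2108 0.0967] phi 90.4 shift mm [ 1.2  1.5 -1.3] turn z -1.602 F [-11.9  -7.5  12.1] tilt [-0.0028 -0.0029]
0.043609872406411676 [-1.1883026   1.52804266  0.07798299] [  1.8630245  -47.17227817 -22.65545726   1.40628945  -2.85840757
   0.72298827]
```

>>> servo_tool(deltas="0 0 0 0 0 0 0.05; 0 0 0 0 0 0 0.05; 0 0 0 0 0 0 0.02; 0 0 0 0 0 0 0")

```text
time_s: 16.52
position: [0.5892, 0.2108, 0.0967]
tool_rot: [[0.111, 0.994, -0.003], [0.994, -0.111, -0.003], [-0.003, -0.003, -1.0]]
ft_force: [-14.5, -7.9, 12.9]
grip_width: 0.0441
gripper_force: 100.5
```

```bash
python3 -c "
from h import *
go(.591,.2120,.098,182.2);s=env.observe();print(s['grip_width'],s['wrist_torque'],s['joint_efforts'])"
```

```text
t 16.52 pos [0.5892 0.2108 0.0967] phi 83.6 shift mm [ 1.4  1.6 -1.4] turn z -1.72 F [-14.5  -7.9  12.9] tilt [-0.0033 -0.0031]
0.044105512585764055 [-1.32873175  1.69081601  0.30610938] [  1.47439498 -46.81750417 -22.95597553   1.48895368  -3.11699063
   0.58955804]
```

>>> servo_tool(deltas="0.6 0 0 0 0 0 0; 0.8 0 0 0 0 0 0; 1 0 0 0 0 0 0; 1 0 0 0 0 0 0; 1 0 0 0 0 0 0; 1 0 0 0 0 0 0")

```text
time_s: 17.02
position: [0.5911, 0.2121, 0.0952]
tool_rot: [[0.111, 0.994, 0.0], [0.994, -0.111, 0.0], [0.0, 0.0, -1.0]]
ft_force: [-0.6, -0.0, -0.0]
grip_width: 0.085
gripper_force: 0.0
```

```bash
python3 -c "
from h import *
go(.590,.2120,.098,83.6);s=env.observe();print(s['grip_width'],s['wrist_torque'],s['joint_efforts'])
q=env.get_image('scene')
cv2.imwrite('pics/c3.png',cv2.resize(q['img'][170:220,390:440,::-1],(560,560),interpolation=cv2.INTER_CUBIC))"
```

```text
t 17.02 pos [0.5911 0.2121 0.0952] phi 83.6 shift mm [-0.2 -1.1 -2.8] turn z 0.001 F [-0.6 -0.  -0. ] tilt [0.0002 0.    ]
0.08500397393960546 [ 0.00414346  0.00623288 -0.03129472] [-3.68316585e-03 -5.50880957e+01 -2.05134022e+01  1.59853357e-04
 -1.68611958e-03  1.29695586e-04]
```

View pics/c3.png

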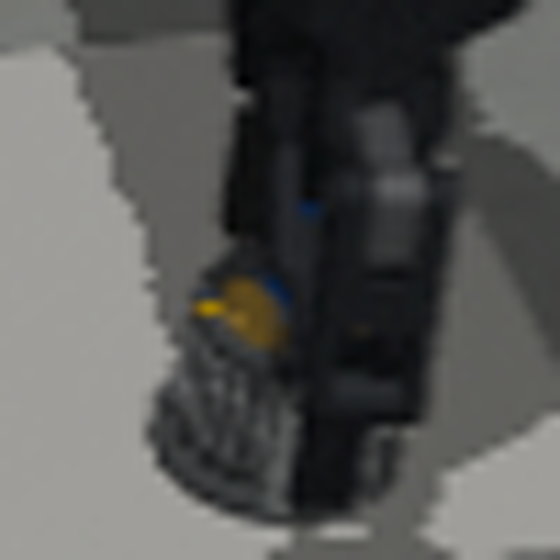

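The finger hides most of the view; a blue fleck and a jaw show at (250,310). I'll regrip, centred, and feel the torque.

>>> servo_tool(deltas="1 0 -1.5 0 0 0 0; 0.6 0 0 0 0 0 0; 0 0 0 0 0 0 0; 0 0 0 0 0 0 0; 0 0 0 0 0 0 0; 0 0 0 0 0 0 0; 0 0 0 0 0 0 0; 0 0 0 0 0 0 0", newtons=110)

```text
time_s: 17.73
position: [0.5892, 0.2122, 0.096]
tool_rot: [[0.111, 0.994, -0.0], [0.994, -0.111, -0.0], [-0.0, -0.0, -1.0]]
ft_force: [-2.6, -0.8, 5.1]
grip_width: 0.0433
gripper_force: 111.6
```

```bash
python3 -c "
from h import *
go(.590,.2120,.098,83.6);s=env.observe();print(s['grip_width'],s['wrist_torque'],s['joint_efforts'][5])"
```

```text
t 17.73 pos [0.5892 0.2122 0.096 ] phi 83.7 shift mm [-0.1  0.8 -2. ] turn z 0.001 F [-2.6 -0.8  5.1] tilt [-0.0003 -0.0001]
0.04331256595732177 [-0.024739    0.69493863  0.08309648] 0.07036226335912943
```

>>> servo_tool(deltas="0 0 0 0 0 0 0.03; 0 0 0 0 0 0 0.03; 0 0 0 0 0 0 0")

```text
time_s: 17.98
position: [0.5892, 0.2122, 0.0959]
tool_rot: [[0.171, 0.985, -0.0], [0.985, -0.171, -0.0], [-0.0, -0.0, -1.0]]
ft_force: [-3.0, -0.1, 6.4]
grip_width: 0.0433
gripper_force: 111.8
```

```bash
python3 -c "
from h import *
go(.590,.2120,.098,83.6);s=env.observe();print(s['grip_width'],s['wrist_torque'],s['joint_efforts'][5])"
```

```text
t 17.98 pos [0.5892 0.2122 0.0959] phi 80.2 shift mm [-0.   0.8 -2.1] turn z -0.06 F [-3.  -0.1  6.4] tilt [-0.0003 -0.0002]
0.04334779995495534 [-0.07888594  0.72012444  0.04917411] 0.4506213404238224
```

>>> servo_tool(deltas="0 0 0 0 0 0 0.03; 0 0 0 0 0 0 0.03; 0 0 0 0 0 0 0")

```text
time_s: 18.23
position: [0.5892, 0.2122, 0.0959]
tool_rot: [[0.23, 0.973, -0.0], [0.973, -0.23, -0.0], [-0.0, -0.0, -1.0]]
ft_force: [-3.6, -0.3, 6.1]
grip_width: 0.0435
gripper_force: 111.8
```

```bash
python3 -c "
from h import *
go(.590,.2120,.098,83.6);s=env.observe();print(s['grip_width'],s['wrist_torque'],s['joint_efforts'][5])"
```

```text
t 18.23 pos [0.5892 0.2122 0.0959] phi 76.7 shift mm [-0.   0.9 -2.1] turn z -0.12 F [-3.6 -0.3  6.1] tilt [-0.0004 -0.0002]
0.043539885938060637 [-0.11271038  0.77845511  0.09313551] 0.49032798036932945
```

>>> servo_tool(deltas="0.6 0 0 0 0 0 0; 1 0 0 0 0 0 0; 1 0 0 0 0 0 0; 1 0 0 0 0 0 0; 1 0 0 -10 0 0 0; 1 0 0 -15 0 0 0; 1 0 0 -10 0 0 0; 1 0 0 0 0 0 0")

```text
time_s: 18.9
position: [0.5907, 0.2124, 0.1331]
tool_rot: [[0.229, 0.973, 0.005], [0.973, -0.229, 0.001], [0.002, 0.005, -1.0]]
ft_force: [0.7, 0.2, 0.5]
grip_width: 0.0854
gripper_force: 0.0
```

```bash
python3 -c "
from h import *
go(.590,.2120,.133,76.7);s=env.observe();print(s['grip_width'])"
```

```text
t 18.9 pos [0.5907 0.2124 0.1331] phi 76.8 shift mm [-0.5 -0.6  0.1] turn z 0.001 F [0.7 0.2 0.5] tilt [0.0049 0.0008]
0.08543381213790266
```

>>> servo_tool(deltas="0.4 0 0 0 0 0 0; 0.4 0 0 0 0 0 0; 0.1 0 0 0 0 0 0; 0.1 0 0 0 0 0 0; 0.1 0 0 0 0 0 0; 0.1 0 0 0 0 0 0; 0.1 0 0 0 0 0 0; 0.1 0 0 0 0 0 0", newtons=20)

```text
time_s: 19.57
position: [0.5893, 0.2122, 0.13]
tool_rot: [[0.229, 0.973, -0.001], [0.973, -0.229, 0.0], [-0.0, -0.001, -1.0]]
ft_force: [-0.5, 0.9, -0.4]
grip_width: 0.0194
gripper_force: 19.8
```

>>> servo_tool(deltas="0.1 0 1 0 0 0 0; 0.1 0 0 0 0 0 0; 0.1 0 0 0 0 0 0")

```text
time_s: 19.82
position: [0.5895, 0.2122, 0.13]
tool_rot: [[0.229, 0.974, -0.003], [0.974, -0.229, 0.0], [-0.0, -0.003, -1.0]]
ft_force: [-4.8, 1.0, 1.6]
grip_width: 0.0191
gripper_force: 20.0
```

The bit resists a sideways push (1 mm commanded, 0.2 mm moved, about 5 N), so it is held firmly. Releasing and retreating.

>>> servo_tool(deltas="0.1 0 -1 0 0 0 0; 0.5 0 0 0 0 0 0; 1 0 0 0 0 0 0; 1 0 0 0 0 0 0; 1 0 0 0 0 0 0; 1 0 0 -25 0 0 0; 1 0 0 -40 0 0 0; 1 0 0 -40 0 0 0")

```text
time_s: 20.48
position: [0.5891, 0.212, 0.2358]
tool_rot: [[0.229, 0.973, -0.002], [0.973, -0.229, -0.0], [-0.001, -0.002, -1.0]]
ft_force: [0.5, 0.2, 0.4]
grip_width: 0.0854
gripper_force: 0.0
```

>>> servo_tool(deltas="1 -40 0 -10 0 0 0; 1 -40 0 0 0 0 0; 1 -40 0 0 0 0 0; 1 -40 0 0 0 0 0; 1 -40 0 0 0 0 0; 1 -40 0 0 0 0 0; 1 0 0 0 0 0 0; 1 0 0 0 0 0 0")

```text
time_s: 21.15
position: [0.5344, -0.0233, 0.2454]
tool_rot: [[0.233, 0.973, 0.001], [0.973, -0.233, -0.0], [0.0, 0.001, -1.0]]
ft_force: [0.1, 0.8, -0.0]
grip_width: 0.0855
gripper_force: 0.0
```

```bash
python3 -c "
from h import *
s=env.observe();print(s['time_s'],s['position'])
p=env.get_image('top');q=env.get_image('scene')
r=lambda a:cv2.resize(a,(400,400),interpolation=cv2.INTER_CUBIC)
cv2.imwrite('pics/e.png',cv2.hconcat([r(p['img'][165:235,225:295,::-1]),r(q['img'][155:225,365:435,::-1])]))
for P in (p,q): print([np.round(proj(P,[.590,.2122,z]),1) for z in (.125,.156)])"
```

```text
21.15 [ 0.5344239  -0.02325204  0.24544455]
[array([232.1, 184.1]), array([229.7, 181.7])]
[array([416.3, 196.8]), array([418.2, 186.9])]
```

View pics/e.png

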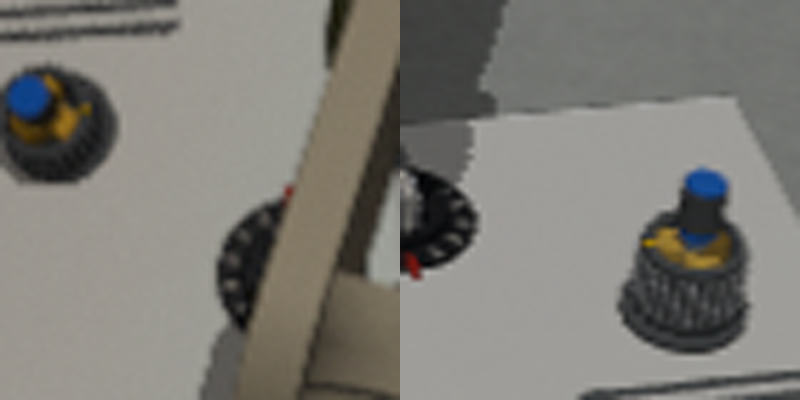

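The bit stands upright with the jaws closed round it: its disc is at scene (418.0,186.9) against (418.2,186.9) predicted. The dial has not been touched since it was set. Handing in.

```bash
python3 -c "
from rig import env
print(env.close_job())"
```

```text
the job is handed in; nothing more can be done
None
```

I handed the job in with the dial at zero and the blue bit seated and clamped upright in the chuck; the hand-in gave back no verdict, and the jaw forces were felt through the arm, not measured.

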